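# Count along the jar rack by touch and push the shaker into the third bay

## Task

Run a fingertip lightly along the top of the wooden jar rack's rail from the left, touching the pads behind the first, second and third bays in turn, and go no further along the pads than the third. Then push the shaker with the domed cap that stands in front of the rack along the worktop, upright and without gripping or lifting it, into that third bay until it rests against the rail. Leave the other things as they stand, and finish with the hand clear.

Things in the scene. Friction and masses are not known exactly. Their poses are not given: they have to be found in the camera images.
- shaker: The table shaker (glass body with a round domed cap) standing alone on the worktop in front of the rack: 42 mm across, 92 mm tall, its lower 60 mm a nearly straight cylinder, about 0.12 kg. Origin: centre of its underside; z up. It slides on the worktop (friction about 0.6) and stays upright if pushed low, at the lower 25 mm.
- rack: Low wooden jar rack fixed to the worktop: five bays in a row, 48 mm wide, 54 mm apart, open at front and top, without floor, so jars slide in along the worktop. 276 mm long. Origin: on the worktop, middle of the rack's front line, on the centre line of bay 3. x points into the bays (away from the robot), y along the row to the left, z up. Six dividers, 6 mm thick, 30 mm high, round noses at x = 0.
- bay_3 (a point): Point on the worktop in the third bay from the left (the middle one), where the centre of the shaker's underside lies when it is home: rack x = +15 mm, y = 0. It then stands out 6 mm in front of the divider noses.
- rail_mid (a point): Middle of the top of the rail's body, under pad 3, 38 mm above the worktop. The rail runs along the whole rack and is the back wall of all bays: front face at rack x = +36 mm, back at x = +60 mm. The five touch pads stand on it.
- pad_1: Rounded wooden touch pad on top of the rail, behind the first (leftmost) bay from the left: 20 mm (rack x) by 42 mm (rack y), 13 mm high, with 12 mm gaps between neighbouring pads; fixed. Origin: centre of its underside, 38 mm above the worktop; axes as the rack's. Its top is 13 mm above the origin, 51 mm above the worktop.
- pad_2: Rounded wooden touch pad on top of the rail, behind the second bay from the left: 20 mm (rack x) by 42 mm (rack y), 13 mm high, with 12 mm gaps between neighbouring pads; fixed. Origin: centre of its underside, 38 mm above the worktop; axes as the rack's. Its top is 13 mm above the origin, 51 mm above the worktop.
- pad_3: Rounded wooden touch pad on top of the rail, behind the third (middle) bay from the left: 20 mm (rack x) by 42 mm (rack y), 13 mm high, with 12 mm gaps between neighbouring pads; fixed. Origin: centre of its underside, 38 mm above the worktop; axes as the rack's. Its top is 13 mm above the origin, 51 mm above the worktop.
- pad_4: Rounded wooden touch pad on top of the rail, behind the fourth bay from the left: 20 mm (rack x) by 42 mm (rack y), 13 mm high, with 12 mm gaps between neighbouring pads; fixed. Origin: centre of its underside, 38 mm above the worktop; axes as the rack's. Its top is 13 mm above the origin, 51 mm above the worktop.
- pad_5: Rounded wooden touch pad on top of the rail, behind the fifth (rightmost) bay from the left: 20 mm (rack x) by 42 mm (rack y), 13 mm high, with 12 mm gaps between neighbouring pads; fixed. Origin: centre of its underside, 38 mm above the worktop; axes as the rack's. Its top is 13 mm above the origin, 51 mm above the worktop.
- racked_jar: Bystander, not to be disturbed: glass spice jar with a flat metal cap, 42 mm across, 88 mm tall, standing in bay 5 of the rack. Origin: centre of its underside.
- small_tin: Bystander, not to be disturbed: food tin, 58 mm across, 72 mm tall, standing beside the right end of the rack. Origin: centre of its underside.
- egg_timer: Bystander, not to be disturbed: round kitchen timer, 61 mm across, 56 mm tall, near the worktop's front edge to the left. Origin: centre of its underside.
- matchbox: Bystander, not to be disturbed: matchbox, 36 x 56 x 16 mm, lying flat to the left. Origin: centre of its underside.
- honey_jar: Bystander, not to be disturbed: honey jar with a dark lid, 63 mm across, 94 mm tall, to the left. Origin: centre of its underside.

How it is judged:
On the way, in this order (a step that is already met when the one before it is completed fails the run):
1. a fingertip touches the first pad from the left (contact force between the fingers and pad_1 above 0.3 N and not (contact force between the fingers and pad_2 above 0.3 N)), for 0.1 s.
2. then the second pad (contact force between the fingers and pad_2 above 0.3 N and not (contact force between the fingers and pad_1 above 0.3 N)), for 0.1 s.
3. then the third pad (contact force between the fingers and pad_3 above 0.3 N and not (contact force between the fingers and pad_2 above 0.3 N)), for 0.1 s.
4. then the shaker is home in the third bay (x of shaker in the frame of rack between 0.01 and 0.022 m and y of shaker in the frame of rack between -0.008 and 0.008 m and height (world z) of shaker between -0.006 and 0.006 m and angle between shaker's own z axis and vertical below 0.1 rad), for 0.2 s.
At the end, for the whole second after the job is handed in: The shaker stands upright (within 0.1 rad) on the worktop in the third bay, within 8 mm of the bay's centre line and within 5 mm of touching the rail, at rest; every bystander stands within 25 mm of where it was, upright (all of step 4 and linear speed of shaker below 0.01 m/s and distance of each of racked_jar, small_tin, egg_timer, matchbox, honey_jar from where it was at the start of the episode below 0.025 m and angle between each of racked_jar, small_tin, egg_timer, matchbox, honey_jar's own z axis and vertical below 0.15 rad).
It fails at once if the fingers touch the fourth or fifth pad (contact force between the fingers and pad_4 above 0.3 N or contact force between the fingers and pad_5 above 0.3 N).
It fails at once if the shaker is lifted from the worktop or tipped by more than 0.4 rad (height (world z) of shaker above 0.015 m or angle between shaker's own z axis and vertical above 0.4 rad).
It fails at once if the shaker is gripped between the fingers (contact force between the fingers and shaker above 0.3 N and horizontal distance between the grasp point and shaker below 0.012 m and height (world z) of the grasp point below 0.1 m).
It fails at once if the fingers press on the rack with more than 40 N (contact force between the fingers and rack above 40 N).
It fails at once if a bystander is moved by more than 40 mm (distance of any of racked_jar, small_tin, egg_timer, matchbox, honey_jar from where it was at the start of the episode above 0.04 m).
It also fails if it takes over 67 s, if anything falls off the work surface, if the arm or the gripper's body presses on something with over 40 N, if the wrist force passes 120 N, or if a joint passes its speed limit or range.

## Robot

A 6-joint arm with a two-finger parallel gripper is mounted at the origin on a cart in front of the work surface, level with it; the furniture and walls round the work are solid. World frame = base frame: x ahead of the robot, y to its left, z up, the work surface at z = 0. Lengths are in m, angles in rad, forces in N, time in s.
With the tool pointing down it reaches from about 0.375 to 0.75 m from the base axis. Payload 9 kg.
Tool frame: the origin (TCP) lies at the very end of the fingers, on their centre line; the grasp point (between the pads) lies 19 mm behind it; z points along the fingers, y is the direction in which the jaws open and shut (so a half turn about z gives the same grasp; the last joint's range is limited). The gripper opens to 85 mm and grips with 20 to 120 N. Pads are 22 mm wide; open, the fingers measure 114 mm over their backs; the gripper's body (76 mm by 85 mm) begins 54 mm behind the grasp point. The pads swing forward as they close: fully open they stand 13 mm farther back than shut.
Start: joints at [-1.494, 0.104, 0.097, 1.564, 0, 1.353], TCP at [0.174, -0.574, 0.231] pointing down, gripper open.
Joint ranges: [-2.99, 2.99], [-0.84, 1.86], [-1.1, 1.16], [-1.84, 2.11], [-1.51, 1.56], [-3.14, 3.14]. Speed limits (rad/s): [2.22, 2.22, 2.57, 3.14, 3.14, 3.14].

## Interface

Orientations are given as a 3x3 rotation matrix whose columns are the frame's x, y, z axes.
In Python, from workcell import ctrl, viewer, job gives the robot as it stands.
- The arm moves only by the shell command python3 -m pendant 'ROWS' [OPENING] [FORCE]. ROWS is a JSON object of lists of equal length, an entry for each row: "delta_pos": the shift along the tool's x, y, z in cm, a list of three; "twist": the turn, a rotation vector about the tool's x, y, z in degrees, a list of three. In form: {"delta_pos": [[dx, dy, dz], ...], "twist": [[ax, ay, az], ...]}. A call has 1 to 12 rows; each row is the pose to reach, as a shift and turn from the pose measured when the call began, along the tool's axes at that moment; what a row does not reach only later rows make up. A row lasts 1/12 s, in which the tool goes at most 41.7 mm and 7.16 degrees, less where a joint would pass 70% of its speed; a pose out of reach is approached as far as the arm can. A call with a gripper value outside its range is refused whole. OPENING is the finger opening in cm, from 0 to 8.54, set as the call begins (- or left out, the last holds). The fingers move at their own pace and stop on an object; FORCE is the grip in N (left out, the last holds). Time passes only in rows, so rows that repeat a pose let the fingers close. It gives the time, the measured TCP pose, the force and the opening at its end, in the units of the state.
- ctrl.get_obs(): the state, without advancing time (a new reading comes with each control period).
- viewer.camera(name): name is "scene" or "top" or "wrist"; returns a dict with "color" (420x560x3 uint8, red, green, blue), "range_z" (420x560 float32, m along the optical axis (not along the pixel's ray), 0 where there is no reading), "intrinsics" (3x3 intrinsics, pixels), "world_from_camera" (4x4, takes a point from camera to world coordinates). Camera axes: x right, y up, looking along -z (the intrinsics and any distortion apply to the point x, -y, -z); pixel columns grow to the right and rows downward; lengths in m; the calibration is good to about 2 mm. A picture is of the moment at which its call begins.
- job.hand_in(): hands the job in, once; it reports no verdict.
The state is a dict: "clock": time; "q": joint angles; "joint_vel": joint speeds; "joint_torque": joint torques, N m; "position": TCP position; "tcp_rot": TCP orientation; "ft_force": force on the tool from outside, world axes, zero at the start; "wrist_torque": the same for the moment, N m; "gripper_width": finger opening in m.
Only numpy, scipy, OpenCV 4.12 (cv2) and the standard library are available. Lean on these libraries where they do the work, as an engineer would, in place of code of your own. Each camera call takes 0.05 s, during which the arm holds its last target. There are 200 camera calls.

## Working session

There is one attempt and no reset: what is moved stays moved. The work goes in short steps, Python scripts to look and compute and a shell command to move; the robot and the scene stay as the last step left them, time stands still between calls to the robot, and variables do not carry over. Pictures are saved under pics/ and viewed, about 8 in all and at most 12, crops included, and the job is handed in when it is done.

```bash
ls; mkdir -p pics; python3 - <<'E'
from workcell import ctrl, viewer
import cv2,numpy as np
for n in ("scene","top"):
    c=viewer.camera(n); cv2.imwrite(f"pics/{n}0.png",c["color"][:,:,::-1]); np.savez(f"pics/{n}0.npz",**c)
    print(n,c["intrinsics"].round(1).tolist(),c["world_from_camera"].round(3).tolist())
o=ctrl.get_obs(); print(o["clock"],o["position"],np.round(o["tcp_rot"],3),o["ft_force"],o["gripper_width"])
E
```

```text
pics
scene [[514.1, 0.0, 283.5], [0.0, 514.1, 209.4], [0.0, 0.0, 1.0]] [[-0.745, 0.353, -0.566, -0.171], [-0.667, -0.409, 0.623, 0.97], [-0.012, 0.841, 0.54, 0.701], [0.0, 0.0, 0.0, 1.0]]
top [[473.5, 0.0, 276.9], [0.0, 473.5, 207.4], [0.0, 0.0, 1.0]] [[0.007, 0.998, -0.056, 0.45], [-1.0, 0.006, -0.005, 0.25], [-0.005, 0.056, 0.998, 1.053], [0.0, 0.0, 0.0, 1.0]]
0.1 [ 0.17432858 -0.57380187  0.23062577] [[ 0.957  0.291 -0.   ]
 [ 0.291 -0.957  0.001]
 [ 0.    -0.001 -1.   ]] [ 0.05379598  0.81233881 -0.69794407] 0.08505845837158059
```

View pics/top0.png

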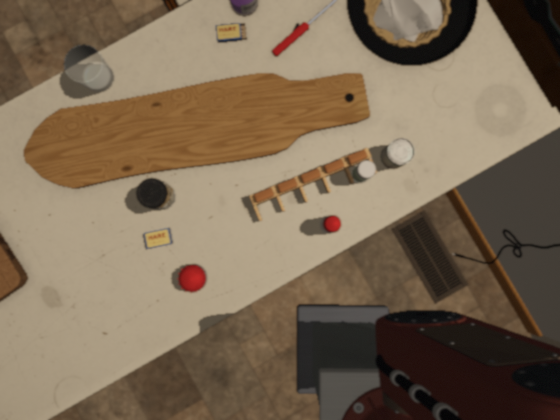

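View pics/scene0.png

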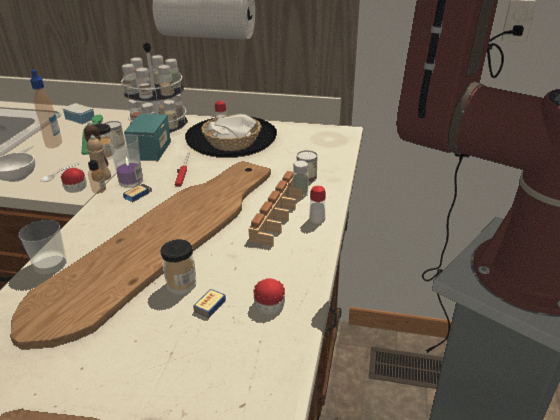

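The top view shows the five pads running from (263,196) to (358,158) px, the red shaker cap at (332,224), the racked jar at (366,170) and the tin at (400,152). Next I measure the pads and the shaker from depth.

```bash
cat > h.py <<'E'
import numpy as np,cv2
def cloud(c):
    K=c["intrinsics"];T=c["world_from_camera"];d=c["range_z"];v,u=np.mgrid[:d.shape[0],:d.shape[1]]
    P=np.stack([(u-K[0,2])/K[0,0]*d,-(v-K[1,2])/K[1,1]*d,-d],-1)
    return P@T[:3,:3].T+T[:3,3]
E
python3 - <<'E'
import numpy as np,cv2
from h import *
for n,(r0,r1,c0,c1) in dict(top=(140,240,240,385),scene=(165,250,240,330)).items():
    c=np.load(f"pics/{n}0.npz"); P=cloud(c); z=P[...,2]
    print(n,"table z",np.median(z[225:235,270:310]) if n=="top" else np.median(z[260:270,220:245]))
    m=np.zeros(z.shape,bool); m[r0:r1,c0:c1]=1
    hsv=cv2.cvtColor(c["color"],cv2.COLOR_RGB2HSV)
    q=(m&(z>.043)&(z<.058)&(hsv[...,1]>110)&(hsv[...,0]>5)&(hsv[...,0]<25)).astype(np.uint8)
    k,l,s,ct=cv2.connectedComponentsWithStats(q,connectivity=4)
    cs=[]
    for i in range(1,k):
        if s[i,4]>25: p=P[l==i]; cs.append(p.mean(0)); print("pad",s[i],p.mean(0).round(4),((p.max(0)+p.min(0))/2).round(4))
    red=m&((hsv[...,0]<6)|(hsv[...,0]>172))&(hsv[...,1]>150)&(z>.06)&(z<.1)
    p=P[red]; print("cap",red.sum(),p.mean(0).round(4),p.min(0).round(4),p.max(0).round(4))
c=np.load("pics/top0.npz")["color"][140:245,235:390,::-1]
cv2.imwrite("pics/crop.png",cv2.resize(c,None,fx=5,fy=5,interpolation=cv2.INTER_CUBIC))
E
```

```text
top table z 0.0001549213811101735
pad [347 150  20  14 177] [0.6153 0.0866 0.0502] [0.6155 0.0862 0.0493]
pad [324 159  20  15 179] [0.5944 0.1359 0.0501] [0.5949 0.1351 0.0491]
pad [300 169  21  14 180] [0.5738 0.1855 0.0503] [0.5739 0.1852 0.0501]
pad [277 178  20  15 179] [0.5533 0.2353 0.0503] [0.5536 0.2352 0.049 ]
pad [253 188  21  14 177] [0.5323 0.2847 0.0504] [0.5328 0.2852 0.0491]
cap 206 [0.4712 0.1438 0.0892] [0.456  0.1284 0.0797] [0.4866 0.1588 0.0956]
scene table z 0.000140871558617639
pad [261 171  32  43 328] [0.5787 0.171  0.0495] [0.5837 0.1625 0.0494]
pad [252 213  12  13 103] [0.5292 0.2894 0.0497] [0.531  0.2861 0.0487]
cap 171 [0.4652 0.1516 0.0815] [0.4516 0.1341 0.064 ] [0.4836 0.1632 0.0939]
```

View pics/crop.png

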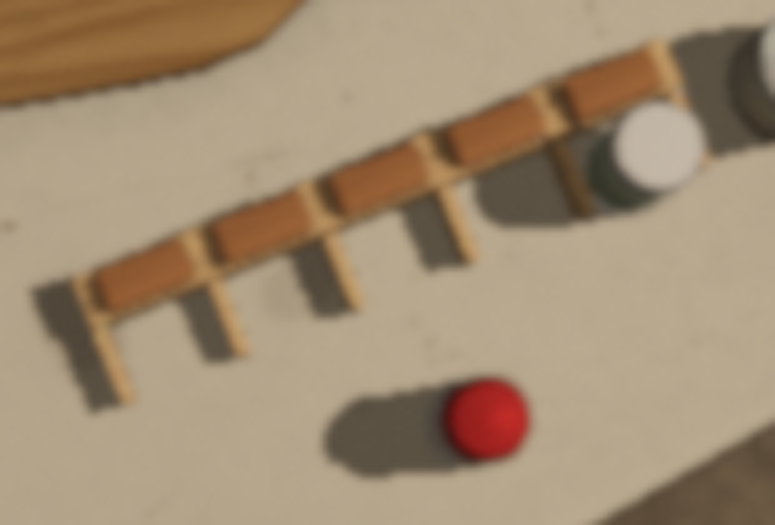

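The crop confirms that bay 3 is the middle bay, third from the left, and that the shaker (cap at crop 487,418) stands almost on its line. Rack yaw is about 22.7°. I'll write a move calculator next.

```bash
cat >> h.py <<'E'
from scipy.spatial.transform import Rotation as Ro
YH=np.array([-.3864,.9223,0]);YH/=np.linalg.norm(YH);XH=np.array([YH[1],-YH[0],0]);O=np.array([.5738,.1856,0])-.048*XH
def W(x,y,z): return O+x*XH+y*YH+np.array([0,0,z])
def Rt(tilt): # tool x along rack x, y along -rack y, z down; tilt deg leans the body back towards the robot
    return np.stack([XH,-YH,[0,0,-1]],1)@Ro.from_rotvec([0,-tilt,0],degrees=True).as_matrix()
def rack(p): d=np.asarray(p)-O; return np.array([d@XH,d@YH,d[2]])*1000
def go(*tg):
    from workcell import ctrl
    o=ctrl.get_obs();R=np.array(o["tcp_rot"])
    print("t",o["clock"],"rack mm",rack(o["position"]).round(1),"F",np.round(o["ft_force"],1),"w",round(o["gripper_width"],4))
    for p,T in tg: print("delta",(R.T@(p-o["position"])*100).round(2),"twist",np.degrees(Ro.from_matrix(R.T@T).as_rotvec()).round(1))
E
python3 -c "
from h import *
go((np.array([.45,-.15,.23]),Rt(0)),(W(.048,.108,.12),Rt(0)))
print(rack([.4713,.1437,0]), Rt(20)[:,2])"
```

```text
t 0.1 rack mm [-613.9 -546.1  230.6] F [ 0.1  0.8 -0.7] w 0.0851
delta [ 38.69 -32.54   0.11] twist [-0.1 -0.  -5.8]
delta [ 59.19 -71.79  11.16] twist [-0.1 -0.  -5.8]
[-62.72910735   0.96165777   0.        ] [-0.31545429 -0.1321604  -0.93969262]
```

```bash
sed -i 's/\[0,-tilt,0\]/[0,tilt,0]/' h.py; python3 -c "
from h import *
print(Rt(20)[:,2])"
python3 -m pendant '{"delta_pos":[[38.7,-32.5,0],[38.7,-32.5,0],[38.7,-32.5,0],[38.7,-32.5,0],[38.7,-32.5,0],[38.7,-32.5,0],[38.7,-32.5,0],[38.7,-32.5,0],[38.7,-32.5,0],[38.7,-32.5,0],[38.7,-32.5,0],[38.7,-32.5,0]],"twist":[[0,0,-5.8],[0,0,-5.8],[0,0,-5.8],[0,0,-5.8],[0,0,-5.8],[0,0,-5.8],[0,0,-5.8],[0,0,-5.8],[0,0,-5.8],[0,0,-5.8],[0,0,-5.8],[0,0,-5.8]]}' 0 20
python3 -c "
from h import *
go((W(.048,.108,.15),Rt(0)))"
```

```text
[ 0.31545429  0.1321604  -0.93969262]
clock: 1.1
position: [0.4477, -0.153, 0.231]
tcp_rot: [[0.923, 0.386, -0.0], [0.386, -0.923, 0.001], [0.0, -0.001, -1.0]]
ft_force: [0.6, -0.7, -0.0]
gripper_width: 0.0002
t 1.1 rack mm [-199.2 -263.6  231. ] F [ 0.6 -0.7 -0. ] w 0.0002
delta [ 24.68 -37.17   8.15] twist [-0.1 -0.  -0. ]
```

```bash

python3 -m pendant '{"delta_pos":[[24.7,-37.2,8],[24.7,-37.2,8],[24.7,-37.2,8],[24.7,-37.2,8],[24.7,-37.2,8],[24.7,-37.2,8],[24.7,-37.2,8],[24.7,-37.2,8],[24.7,-37.2,8],[24.7,-37.2,8],[24.7,-37.2,8],[24.7,-37.2,8]],"twist":[[0,0,0],[0,0,0],[0,0,0],[0,0,0],[0,0,0],[0,0,0],[0,0,0],[0,0,0],[0,0,0],[0,0,0],[0,0,0],[0,0,0]]}'
python3 - <<'E'
from h import *
from workcell import viewer
go((W(.048,.108,.058),Rt(0)))
c=viewer.camera("wrist"); cv2.imwrite("pics/w1.png",c["color"][:,:,::-1]); np.savez("pics/w1.npz",**c)
P=cloud(c);z=P[...,2];h=cv2.cvtColor(c["color"],cv2.COLOR_RGB2HSV)
red=((h[...,0]<6)|(h[...,0]>172))&(h[...,1]>150)&(z>.06)&(z<.1)
if red.sum(): print("cap",red.sum(),rack((P[red].max(0)+P[red].min(0))/2),rack(P[red].mean(0)))
E
```

```text
clock: 2.1
position: [0.5308, 0.2908, 0.1481]
tcp_rot: [[0.921, 0.39, -0.004], [0.39, -0.921, 0.002], [-0.003, -0.003, -1.0]]
ft_force: [0.6, 0.2, -1.2]
gripper_width: -0.0001
t 2.1 rack mm [ 49.  113.6 148.1] F [ 0.6  0.2 -1.2] w -0.0001
delta [-0.08  0.59  9.01] twist [-0.2  0.2  0.2]
cap 168 [-48.27654689  -4.94591348  69.41040009] [-47.16741438  -4.54772748  68.42905882]
```

View pics/w1.png

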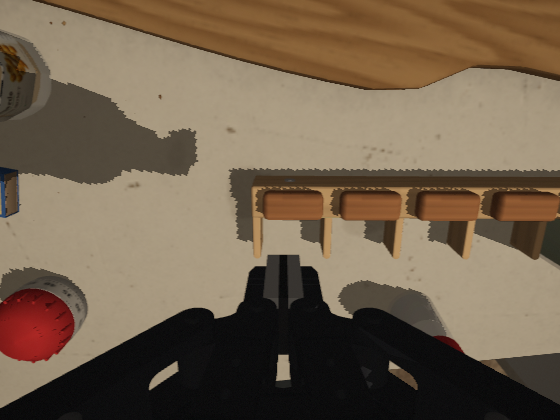

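The wrist view shows the closed fingertips at about (284,260) and pad 1 at (293,205), with nothing in the way. I'll cross-check the pads in this view's depth.

```bash
python3 - <<'E'
from h import *
c=np.load("pics/w1.npz");P=cloud(c);z=P[...,2];h=cv2.cvtColor(c["color"],cv2.COLOR_RGB2HSV)
q=((z>.047)&(z<.056)&(h[...,1]>120)).astype(np.uint8);q[230:]=0
k,l,s,_=cv2.connectedComponentsWithStats(q,connectivity=4)
for i in range(1,k):
    if s[i,4]>200: p=np.array([rack(a) for a in P[l==i]]); print(s[i],p.min(0).round(1),p.max(0).round(1))
E
python3 -m pendant '{"delta_pos":[[0,0.6,4],[0,0.6,7],[0,0.6,8.7],[0,0.6,8.9],[0,0.6,8.9]],"twist":[[0,0,0],[0,0,0],[0,0,0],[0,0,0],[0,0,0]]}'
python3 -c "
from h import *
go((W(.048,.108,.051),Rt(0)))"
```

```text
[ 262  192   61   28 1596] [38.2 87.1 47. ] [ 57.9 128.9  53.2]
[ 340  192   61   29 1608] [37.5 32.9 47. ] [57.9 75.2 53.3]
[ 417  193   63   28 1643] [ 37.9 -20.5  47. ] [57.8 21.4 53.9]
[ 494  193   66   28 1638] [ 38.5 -74.2  47. ] [ 57.9 -32.4  53.1]
clock: 2.57
position: [0.5321, 0.2817, 0.0594]
tcp_rot: [[0.921, 0.389, -0.005], [0.389, -0.921, -0.0], [-0.005, -0.002, -1.0]]
ft_force: [0.3, 1.4, 0.8]
gripper_width: 0.0001
t 2.5667 rack mm [ 46.7 104.7  59.4] F [0.3 1.4 0.8] w 0.0001
delta [ 0.14 -0.32  0.84] twist [-0.1  0.3  0.1]
```

Both views agree on the pads to about 1 mm. Now I lower gently onto pad 1.

```bash

python3 -m pendant '{"delta_pos":[[0.1,-0.2,0.3],[0.1,-0.2,0.6],[0.1,-0.2,0.75],[0.1,-0.2,0.75],[0.1,-0.2,0.75]],"twist":[[0,0,0],[0,0,0],[0,0,0],[0,0,0],[0,0,0]]}'
python3 -m pendant '{"delta_pos":[[0,0,0.1],[0,0,0.1]],"twist":[[0,0,0],[0,0,0]]}'
```

```text
clock: 2.98
position: [0.5325, 0.284, 0.0525]
tcp_rot: [[0.921, 0.389, -0.005], [0.389, -0.921, -0.0], [-0.004, -0.002, -1.0]]
ft_force: [0.0, 0.1, 0.8]
gripper_width: -0.0005
clock: 3.15
position: [0.5327, 0.2841, 0.0517]
tcp_rot: [[0.921, 0.389, -0.004], [0.389, -0.921, 0.0], [-0.004, -0.002, -1.0]]
ft_force: [-0.4, 0.2, 0.2]
gripper_width: 0.0002
```

```bash

python3 -m pendant '{"delta_pos":[[0,0,0.1],[0,0,0.1]],"twist":[[0,0,0],[0,0,0]]}'
python3 -m pendant '{"delta_pos":[[0,0,0.05],[0,0,0.05]],"twist":[[0,0,0],[0,0,0]]}'
```

```text
clock: 3.32
position: [0.5328, 0.2841, 0.0511]
tcp_rot: [[0.921, 0.389, -0.004], [0.389, -0.921, 0.0], [-0.004, -0.002, -1.0]]
ft_force: [-1.1, -0.5, 3.7]
gripper_width: 0.0
clock: 3.48
position: [0.5328, 0.2841, 0.0511]
tcp_rot: [[0.921, 0.389, -0.004], [0.389, -0.921, 0.0], [-0.003, -0.002, -1.0]]
ft_force: [-2.3, -1.0, 5.4]
gripper_width: 0.0
```

Contact on pad 1 at about 5 N. I slide to pad 2.

```bash

python3 -m pendant '{"delta_pos":[[0,0.6,0.03],[0,1.2,0.03],[0,1.8,0.03],[0,2.4,0.03],[0,3.0,0.03],[0,3.6,0.03],[0,4.2,0.03],[0,4.8,0.03],[0,5.4,0.03],[0,5.4,0.03],[0,5.4,0.03],[0,5.4,0.03]],"twist":[[0,0,0],[0,0,0],[0,0,0],[0,0,0],[0,0,0],[0,0,0],[0,0,0],[0,0,0],[0,0,0],[0,0,0],[0,0,0],[0,0,0]]}'
python3 -c "
from h import *
go((W(.048,.054,.051),Rt(0)))"
```

```text
clock: 4.48
position: [0.5547, 0.2331, 0.0511]
tcp_rot: [[0.922, 0.388, -0.002], [0.388, -0.922, -0.001], [-0.003, 0.0, -1.0]]
ft_force: [1.4, -2.3, 5.0]
gripper_width: -0.0
t 4.4833 rack mm [48.8 51.2 51.1] F [ 1.4 -2.3  5. ] w -0.0
delta [-0.08 -0.28  0.01] twist [0.  0.2 0.1]
```

```bash

python3 -m pendant '{"delta_pos":[[-0.1,0.6,0.03],[-0.1,1.2,0.03],[-0.1,1.8,0.03],[-0.1,2.4,0.03],[-0.1,3.0,0.03],[-0.1,3.6,0.03],[-0.1,4.2,0.03],[-0.1,4.7,0.03],[-0.1,5.0,0.03],[-0.1,5.0,0.03],[-0.1,5.0,0.03],[-0.1,5.0,0.03]],"twist":[[0,0,0],[0,0,0],[0,0,0],[0,0,0],[0,0,0],[0,0,0],[0,0,0],[0,0,0],[0,0,0],[0,0,0],[0,0,0],[0,0,0]]}'
python3 -c "
from h import *
go((W(.048,0,.051),Rt(0)))"
```

```text
clock: 5.48
position: [0.5737, 0.1857, 0.0511]
tcp_rot: [[0.922, 0.387, -0.002], [0.387, -0.922, -0.002], [-0.002, 0.001, -1.0]]
ft_force: [-0.8, -1.0, 5.5]
gripper_width: -0.0001
t 5.4833 rack mm [48.   0.1 51.1] F [-0.8 -1.   5.5] w -0.0001
delta [0.   0.01 0.01] twist [0.1 0.1 0.1]
```

All three pads are touched. I lift clear, then back off to behind the shaker with the jaws opened to 2 cm, so the fingertips form a V cradle, and a 15° back tilt.

```bash

python3 -m pendant '{"delta_pos":[[0,0,-2],[0,0,-6],[0,0,-10],[0,0,-12],[0,0,-12]],"twist":[[0,0,0],[0,0,0],[0,0,0],[0,0,0],[0,0,0]]}'
python3 -c "
from h import *
go((W(-.12,0,.16),Rt(15)))"
```

```text
clock: 5.9
position: [0.5766, 0.1853, 0.1767]
tcp_rot: [[0.922, 0.387, 0.006], [0.387, -0.922, -0.002], [0.005, 0.004, -1.0]]
ft_force: [0.4, -0.1, -0.0]
gripper_width: 0.0001
t 5.9 rack mm [ 50.4  -1.4 176.7] F [ 0.4 -0.1 -0. ] w 0.0001
delta [-17.05  -0.15   1.59] twist [ 0.2 14.7  0.1]
```

```bash

python3 -m pendant '{"delta_pos":[[-4,-0.15,0],[-8,-0.15,0],[-12,-0.15,0.5],[-16,-0.15,1],[-17,-0.15,1.6],[-17,-0.15,1.6],[-17,-0.15,1.6]],"twist":[[0,5,0],[0,10,0],[0,14.7,0],[0,14.7,0],[0,14.7,0],[0,14.7,0],[0,14.7,0]]}' 2.0
python3 - <<'E'
from h import *
from workcell import viewer
go((W(-.12,0,.016),Rt(15)))
c=viewer.camera("wrist"); cv2.imwrite("pics/w2.png",c["color"][:,:,::-1])
P=cloud(c);z=P[...,2];h=cv2.cvtColor(c["color"],cv2.COLOR_RGB2HSV)
red=((h[...,0]<6)|(h[...,0]>172))&(h[...,1]>150)&(z>.06)&(z<.1)
p=np.array([rack(a) for a in P[red]]); print("cap",red.sum(),p.min(0).round(1),p.max(0).round(1))
E
```

```text
clock: 6.48
position: [0.4236, 0.1221, 0.1606]
tcp_rot: [[0.891, 0.387, 0.239], [0.375, -0.922, 0.095], [0.257, 0.004, -0.966]]
ft_force: [-2.3, -1.7, 0.4]
gripper_width: 0.0201
t 6.4833 rack mm [-115.1   -0.5  160.6] F [-2.3 -1.7  0.4] w 0.0201
delta [-4.19 -0.12 13.85] twist [0.2 0.1 0.1]
cap 2441 [-82.5 -18.   77.6] [-46.4  17.7  93.9]
```

View pics/w2.png

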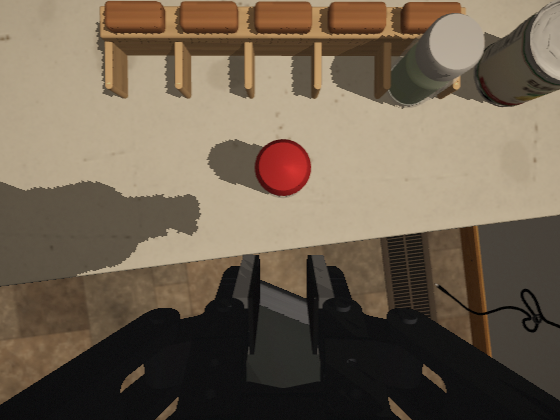

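The wrist view shows the cap at (283,168), which puts the shaker at rack (-64, 0) mm, on the bay line and straight between the two fingertips. I descend behind it.

```bash
python3 -c "
from h import *
go((W(-.115,0,.05),Rt(15)),(W(-.115,0,.016),Rt(15)))"
python3 -m pendant '{"delta_pos":[[-1,-0.05,3.5],[-2,-0.05,7],[-2.9,-0.05,10.7],[-2.9,-0.05,10.7],[-2.9,-0.05,10.7]],"twist":[[0,0,0],[0,0,0],[0,0,0],[0,0,0],[0,0,0]]}'
python3 -c "
from h import *
go((W(-.115,0,.016),Rt(15)))"
```

```text
t 6.5333 rack mm [-120.2    1.   158.2] F [-4.7  1.2 -3.3] w 0.0201
delta [-2.24  0.06 10.6 ] twist [0.2 0.3 0.1]
delta [-3.1   0.04 13.89] twist [0.2 0.3 0.1]
clock: 6.95
position: [0.4156, 0.121, 0.0454]
tcp_rot: [[0.893, 0.386, 0.231], [0.375, -0.922, 0.095], [0.25, 0.002, -0.968]]
ft_force: [-0.2, -0.5, 0.5]
gripper_width: 0.0197
t 6.95 rack mm [-122.9    1.5   45.4] F [-0.2 -0.5  0.5] w 0.0197
delta [0.03 0.14 3.04] twist [0.1 0.5 0. ]
```

```bash

python3 -m pendant '{"delta_pos":[[0,0.15,1],[0,0.15,2],[0,0.15,3],[0,0.15,3],[0,0.15,3]],"twist":[[0,0,0],[0,0.5,0],[0,0.5,0],[0,0.5,0],[0,0.5,0]]}'
python3 -c "
from h import *
go((W(-.092,0,.016),Rt(15)),(W(-.05,0,.016),Rt(15)),(W(-.016,0,.016),Rt(15)))"
```

```text
clock: 7.37
position: [0.424, 0.1223, 0.0178]
tcp_rot: [[0.89, 0.387, 0.24], [0.374, -0.922, 0.098], [0.259, 0.003, -0.966]]
ft_force: [0.4, -0.9, 0.5]
gripper_width: 0.0202
t 7.3667 rack mm [-114.6   -0.6   17.8] F [ 0.4 -0.9  0.5] w 0.0202
delta [ 2.14 -0.06  0.76] twist [ 0.1 -0.   0. ]
delta [ 6.19 -0.05  1.84] twist [ 0.1 -0.   0. ]
delta [ 9.48 -0.05  2.72] twist [ 0.1 -0.   0. ]
```

```bash

python3 -m pendant '{"delta_pos":[[0.6,-0.05,0.3],[1.2,-0.05,0.5],[1.8,-0.05,0.68],[2.3,-0.05,0.8],[2.8,-0.05,0.94],[3.3,-0.05,1.07],[3.8,-0.05,1.2],[4.3,-0.05,1.34],[4.8,-0.05,1.47],[5.2,-0.05,1.58],[5.5,-0.05,1.66],[5.5,-0.05,1.66]],"twist":[[0,0,0],[0,0,0],[0,0,0],[0,0,0],[0,0,0],[0,0,0],[0,0,0],[0,0,0],[0,0,0],[0,0,0],[0,0,0],[0,0,0]]}'
cat > cap.py <<'E'
from h import *
from workcell import viewer
import sys
for n in ("wrist","top"):
    c=viewer.camera(n); cv2.imwrite(f"pics/{n}{sys.argv[1]}.png",c["color"][:,:,::-1])
    P=cloud(c);z=P[...,2];h=cv2.cvtColor(c["color"],cv2.COLOR_RGB2HSV)
    p=(P-O)@np.stack([XH,YH,[0,0,1]],1)*1000
    red=((h[...,0]<6)|(h[...,0]>172))&(h[...,1]>150)&(z>.06)&(z<.1)&(abs(p[...,1])<40)&(abs(p[...,0])<110)
    if red.any(): p=p[red]; print(n,"cap",len(p),p.min(0).round(1),p.max(0).round(1))
E
python3 cap.py 3; python3 -c "
from h import *
go((W(-.03,0,.016),Rt(15)),(W(-.016,0,.016),Rt(15)))"
```

```text
clock: 8.37
position: [0.4772, 0.1452, 0.0159]
tcp_rot: [[0.89, 0.387, 0.24], [0.374, -0.922, 0.098], [0.259, 0.003, -0.966]]
ft_force: [0.2, 0.3, -0.6]
gripper_width: 0.0203
wrist cap 15599 [-48.9 -17.9  76.6] [-12.5  18.4  94.4]
top cap 207 [-46.4 -16.1  78.4] [-14.6  17.2  95.7]
t 8.4667 rack mm [-57.2   0.1  15.8] F [ 0.3 -0.1  1.2] w 0.0202
delta [2.64 0.01 0.68] twist [ 0.1 -0.   0.1]
delta [3.99 0.01 1.04] twist [ 0.1 -0.   0.1]
```

View pics/wrist3.png

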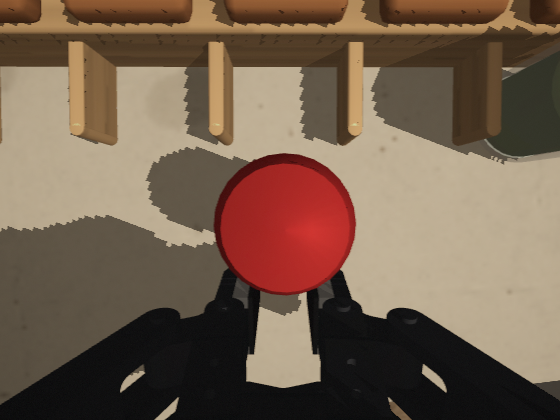

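The wrist view shows the cap centred at (285,223) between the fingertips and lined up with the mouth of bay 3 (noses at 216 and 355, row 130). The shaker is at rack (-30.6, 0.3), 26.5 mm ahead of the TCP, so I keep pushing.

```bash

python3 -m pendant '{"delta_pos":[[0.4,0,0.1],[0.8,0,0.2],[1.2,0,0.31],[1.6,0,0.42],[2.0,0,0.52],[2.4,0,0.63],[2.8,0,0.73],[3.2,0,0.83],[3.5,0,0.91],[3.8,0,0.99],[3.8,0,0.99]],"twist":[[0,0,0],[0,0,0],[0,0,0],[0,0,0],[0,0,0],[0,0,0],[0,0,0],[0,0,0],[0,0,0],[0,0,0],[0,0,0]]}'
python3 cap.py 4; python3 -c "
from h import *
go((W(-.012,0,.016),Rt(15)))"
```

```text
clock: 9.38
position: [0.5135, 0.1604, 0.0162]
tcp_rot: [[0.89, 0.387, 0.24], [0.374, -0.922, 0.098], [0.259, 0.003, -0.966]]
ft_force: [-1.3, -0.4, -0.3]
gripper_width: 0.0198
wrist cap 15556 [ -9.6 -17.7  76.6] [26.8 18.5 94.2]
top cap 217 [ -7.5 -16.1  79.8] [25.2 17.2 98. ]
t 9.4833 rack mm [-17.9   0.1  16.1] F [ 0.5 -0.5  0.7] w 0.0201
delta [0.56 0.01 0.16] twist [ 0.1 -0.   0.1]
```

```bash

python3 -m pendant '{"delta_pos":[[0.2,0,0.05],[0.35,0,0.09],[0.5,0,0.13],[0.5,0,0.13]],"twist":[[0,0,0],[0,0,0],[0,0,0],[0,0,0]]}'
python3 -m pendant '{"delta_pos":[[0.1,0,0.03],[0.1,0,0.03]],"twist":[[0,0,0],[0,0,0]]}'
python3 cap.py 5; python3 -c "
from h import *
go()"
```

```text
clock: 9.82
position: [0.518, 0.1623, 0.0162]
tcp_rot: [[0.89, 0.387, 0.24], [0.374, -0.922, 0.098], [0.259, 0.002, -0.966]]
ft_force: [-0.7, -0.5, 0.1]
gripper_width: 0.0201
clock: 9.98
position: [0.519, 0.1628, 0.0161]
tcp_rot: [[0.89, 0.387, 0.24], [0.374, -0.922, 0.098], [0.259, 0.002, -0.966]]
ft_force: [-0.2, -0.4, -1.2]
gripper_width: 0.02
wrist cap 15557 [ -3.4 -17.8  77.1] [32.9 18.5 94.4]
top cap 216 [ -1.1 -15.9  80.9] [30.3 17.  95.1]
t 10.0833 rack mm [-11.4   0.1  16.1] F [-0.4 -0.1 -0.3] w 0.02
```

```bash

python3 -m pendant '{"delta_pos":[[0.08,0,0.02],[0.08,0,0.02],[0.08,0,0.02]],"twist":[[0,0,0],[0,0,0],[0,0,0]]}'
python3 -m pendant '{"delta_pos":[[0.06,0,0.02],[0.06,0,0.02],[0.06,0,0.02]],"twist":[[0,0,0],[0,0,0],[0,0,0]]}'
```

```text
clock: 10.33
position: [0.5196, 0.1631, 0.0161]
tcp_rot: [[0.89, 0.387, 0.24], [0.374, -0.922, 0.098], [0.259, 0.002, -0.966]]
ft_force: [-1.1, -0.4, -0.0]
gripper_width: 0.02
clock: 10.58
position: [0.5199, 0.1632, 0.0159]
tcp_rot: [[0.891, 0.387, 0.239], [0.374, -0.922, 0.098], [0.258, 0.002, -0.966]]
ft_force: [-3.9, -2.4, 2.3]
gripper_width: 0.0197
```

The opposing force has risen to about 4.6 N, so the shaker is against the rail. I back straight out, then lift.

```bash

python3 -m pendant '{"delta_pos":[[-1,0,-0.27],[-3,0,-0.8],[-5.5,0,-1.6],[-8,0,-2.4],[-8,0,-3.5],[-8,0,-3.5]],"twist":[[0,0,0],[0,0,0],[0,0,0],[0,0,0],[0,0,0],[0,0,0]]}'
python3 -m pendant '{"delta_pos":[[0,0,-4],[0,0,-8],[0,0,-12],[0,0,-12],[0,0,-12]],"twist":[[0,0,0],[0,0,0],[0,0,0],[0,0,0],[0,0,0]]}'
python3 cap.py 6; python3 -c "
from h import *
go()"
```

```text
clock: 11.08
position: [0.441, 0.1295, 0.0308]
tcp_rot: [[0.89, 0.386, 0.243], [0.374, -0.922, 0.098], [0.262, 0.004, -0.965]]
ft_force: [1.2, -0.3, 0.4]
gripper_width: 0.0196
clock: 11.5
position: [0.4179, 0.1184, 0.1498]
tcp_rot: [[0.89, 0.386, 0.244], [0.374, -0.922, 0.097], [0.262, 0.005, -0.965]]
ft_force: [-0.0, -0.4, -1.5]
gripper_width: 0.0202
wrist cap 3213 [ -4.2 -17.7  61.7] [26.6 18.6 94.8]
top cap 219 [ -1.1 -16.1  77.7] [31.  17.  95.8]
t 11.6 rack mm [-123.2   -0.8  146.6] F [-0.3  0.5  0.2] w 0.0198
```

View pics/wrist6.png

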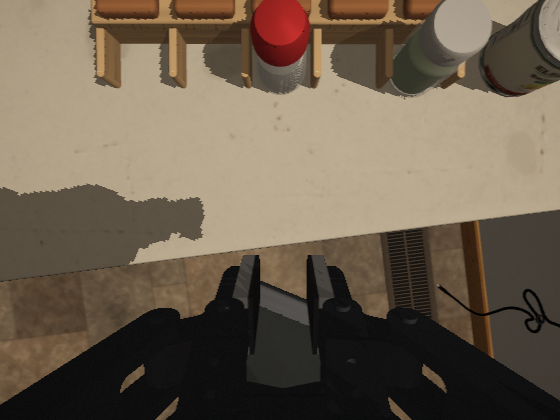

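View pics/top6.png

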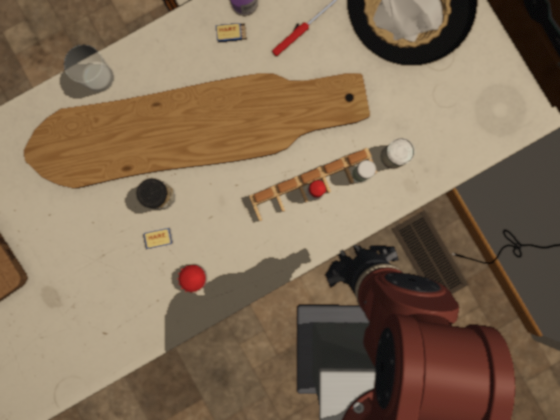

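The wrist view shows the shaker upright in bay 3 (cap at 280,30), at about rack (15, 0.5) mm. The top view shows it at (318,188), every bystander at its original pixels and the hand clear, so I hand in.

```bash
python3 -c "
from workcell import job
print(job.hand_in())"
```

```text
the job is handed in; nothing more can be done
None
```

The job is done and handed in at about 11.6 s of the 67 s allowed; `hand_in` gives no verdict.

- **Pads:** I slid the closed fingertips along the rail over pads 1, 2 and 3 at about 5 N, with a stop on each. I lifted off at the centre of pad 3, about 33 mm short of pad 4.
- **Shaker:** I pushed it low and ungripped, with the two fingertips as a V behind it, straight into bay 3. I stopped when the opposing force rose to about 4.6 N, meaning it was against the rail, then backed the hand out and lifted clear.
- **Last checks:** The top camera put the shaker at about rack x = 15 mm, y = 0.5 mm, which is home, and the wrist view showed it upright. The bystanders look unmoved in the top view; I compared them by eye, not by measurement. The last wrist depth reading also caught the cap's side, so I did not use it for the final x.

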